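# Pick out the 12 mm press plunger in the gauge tweezers and hold the reading

## Task

Take the sprung gauge tweezers off their rest and with them, not with the gripper itself, pick out the 12 mm plunger from the row on the ceramic plate: close the jaws on it until the cross scale stands at its long 12 line, no tighter, and lift it upright about 5 cm clear of the plate. Leave the other plungers standing and everything else on the bench in place. Finish while still holding: keep the tweezers squeezed steadily at 12 with the plunger hanging in their jaws, so the reading can be checked.

Things in the scene. Friction and masses are not known exactly. Their poses are not given: they have to be found in the camera images.
- tweezers_grip (a point): Grip point of the sprung gauge tweezers: half-way up the 12 mm tall legs, mid-way between the two flat ribbed finger plates, which reach 30 mm behind and 16 mm ahead of it. x points to the jaws, y to the left leg (squeeze line), z up. Outer width over the plates: 48.8 mm open (scale 30), 46 mm at scale 26, 36 mm at scale 12, i.e. 0.71 mm less per mm of scale
- tweezers_jaws (a point): Middle between the tweezers' jaws, 55 mm ahead of tweezers_grip at the same height, same axes. Each jaw is 12 mm tall (6 mm above and below), 13 mm long in x, with an upright vee groove that centres a round piece. Free width between the jaw edges: 26 mm open, 22 mm at scale 26, 7 mm at scale 12. The slim tips are springy, about 2 N per mm
- leg_l (a joint): Turn of each tweezer leg from open (0 rad) to closed (0.08), both alike. Cross-scale reading in mm = 30 - 310 x value: 0.058 = the long 12 line. Lines every 3, 45 mm behind tweezers_grip; index: the right leg's outer edge. Calibrated for a light pinch: jaws first touch a 12 mm piece at 13, pinch it with about 1 N at 12; squeezed further, the tips bend and it reads low
- rest: Fixed steel rest carrying the tweezers. Origin on the bench below the middle of the finger plates, x along the tweezers to the jaws. Base plate 150 x 90 x 3 mm; two uprights across y, 80 mm behind and 37 mm ahead of the origin, top at 34 mm (tweezers' underside), with 6 mm horns 37 mm to either side up to 46 mm. Free for fingers in between
- plate: Fixed flat dark grey ceramic firing plate, 75 (x) x 205 (y) x 5 mm; origin at the centre of its underside. The four plungers stand on it in a row along its y, about 48 mm apart, in any order
- plunger12_mid (a point): The wanted piece: white alumina press plunger, plain upright cylinder of 12 mm diameter, 44 mm tall, about 20 g, standing free on the plate. Point: its centre, half-way up (22 mm above the plate's top); z along its axis, up
- plunger9_mid (a point): Look-alike plunger of 9 mm diameter, also 44 mm tall, standing on the plate; to be left standing. Point: its centre, half-way up
- plunger15_mid (a point): Look-alike plunger of 15 mm diameter, also 44 mm tall, standing on the plate; to be left standing. Point: its centre, half-way up
- plunger18_mid (a point): Look-alike plunger of 18 mm diameter, also 44 mm tall, standing on the plate; to be left standing. Point: its centre, half-way up
- plunger12: The same wanted plunger; origin at the centre of its foot
- tweezers: The sprung steel gauge tweezers, 184 mm long, 76 g, lying level and open on the rest. Origin 6 mm below tweezers_grip, same axes; bow 122 mm behind, centre of mass 11 mm behind. They spring open when let go: squeezing at the plates takes about 4 N at first, 12 N at scale 12, and this squeeze carries them
- invest_ring: Bystander: loose pale pinkish investment cylinder with a bore, 52 mm diameter, 55 mm tall, origin at its foot
- glaze_jar: Bystander: small loose jar with white cap, 40 mm diameter, 45 mm tall, origin at its foot
- liquid_bottle: Bystander: loose amber bottle, 40 mm diameter, 100 mm tall, origin at its foot
- dappen: Bystander: loose small glass dish, 48 mm diameter, 28 mm tall, origin at its foot
- brush: Bystander: loose slim ceramist's brush, 9 mm thick, 170 mm long, lying along its x
- pen: Bystander: loose black pen, 9 mm thick, 139 mm long, lying along its x
- cast: Bystander: loose plaster horseshoe cast with teeth, about 60 mm wide, 26 mm tall, origin at its foot
- plunger9: The same 9 mm plunger; origin at the centre of its foot
- plunger15: The same 15 mm plunger; origin at the centre of its foot
- plunger18: The same 18 mm plunger; origin at the centre of its foot
Things that resemble listed ones, but are neither listed nor needed, are in the scene too. Of the things shaped like the rest, the steel one is meant.

How it is judged:
On the way, in this order (a step that is already met when the one before it is completed fails the run):
1. the tweezers are lifted off the rest in the gripper (contact force between the fingers and tweezers above 1 N and contact force between rest and tweezers below 0.02 N and height (world z) of tweezers_grip above 0.06 m), for 0.2 s.
2. the 12 mm plunger is off the plate, held in the tweezers' jaws (contact force between the fingers and tweezers above 1 N and contact force between rest and tweezers below 0.02 N and height (world z) of plunger12_mid above 0.062 m and contact force between tweezers and plunger12 above 0.2 N and contact force between plate and plunger12 below 0.01 N and angle between plunger12_mid's own z axis and vertical below 0.35 rad), for 0.2 s.
At the end, for the whole second after the job is handed in: Gripper holds the tweezers clear of the rest; the 12 mm plunger hangs still in their jaws only, upright within 20 degrees, centre over 62 mm above the bench (35 mm lifted); scale steady at 12 within 2 mm (leg_l 0.0516 to 0.0645 rad); gripper not touching the plunger (all of step 2 and value of joint leg_l between 0.0515796 and 0.0644745 rad and velocity of joint leg_l between -0.01 and 0.01 rad/s and linear speed of plunger12 below 0.02 m/s and contact force between each of the arm, the fingers and plunger12 below 0.02 N); the arm keeps its last pose, push and grip.
It fails at once if the gripper or arm itself touches a plunger (contact force between any of the fingers, the arm and plunger9 above 0.3 N or contact force between any of the fingers, the arm and plunger12 above 0.3 N or contact force between any of the fingers, the arm and plunger15 above 0.3 N or contact force between any of the fingers, the arm and plunger18 above 0.3 N).
It fails at once if the 12 mm plunger is squeezed with more than 12 N (contact force between tweezers and plunger12 above 12 N).
It fails at once if another plunger is knocked over or moved more than 15 mm (distance of any of plunger9_mid, plunger15_mid, plunger18_mid from where it was at the start of the episode above 0.015 m).
It fails at once if another thing on the bench is moved more than 30 mm (distance of any of invest_ring, glaze_jar, liquid_bottle, dappen, brush, pen, cast from where it was at the start of the episode above 0.03 m).
It also fails if it takes over 58 s, if anything falls off the work surface, if the arm or the gripper's body presses on something with over 40 N, if the wrist force passes 120 N, or if a joint passes its speed limit or range.

## Robot

A 7-joint arm with a two-finger parallel gripper is mounted at the origin on the work surface. World frame = base frame: x ahead of the robot, y to its left, z up, the work surface at z = 0. Lengths are in m, angles in rad, forces in N, time in s.
With the tool pointing down it reaches from about 0.425 to 0.875 m from the base axis. Payload 4.7 kg.
Tool frame: the origin (TCP) lies on the centre line of the jaws, within the pads' length; the fingertips stand 22 mm ahead of it and the grasp point (between the pads) lies 3 mm ahead of it; z points along the fingers, y is the direction in which the jaws open and shut (so a half turn about z gives the same grasp; the last joint's range is limited). The gripper opens to 87 mm and grips with 3 to 60 N. Pads are 19 mm wide; open, the fingers measure 117 mm over their backs; the gripper's body (75 mm by 190 mm) begins 51 mm behind the grasp point.
Start: joints at [-1.19, 0.321, -0.07, 1.45, 0.023, 1.371, -0.057], TCP at [0.233, 0.607, 0.245] pointing down, gripper open.
Joint ranges: [-2.86, 2.86], [-0.3, 2.09], [-1.38, 1.24], [0.06, 2.45], [-1.56, 4.7], [0.09, 2.05], [-2.69, 2.69]. Speed limits (rad/s): [2.57, 2.57, 3.14, 3.14, 3.14, 3.14, 3.14].

## Interface

Orientations are given as a rotation vector (axis times angle).
In Python, from bench import ctrl, imaging, close_job, finder gives the robot as it stands. The module is installed in compiled form; this text tells all that it offers.
- The arm moves only by the shell command python3 -m jog 'ROWS' [FORCE]. ROWS is JSON, a list that holds one entry, the list of rows, each a list of 7 numbers: the shift along the tool's x, y, z in cm, then the turn, a rotation vector about the tool's x, y, z in degrees, then the finger opening in cm, from 0 to 8.7. In form: [[[dx, dy, dz, ax, ay, az, claw], ...]]. A call has 1 to 12 rows; each row shifts and turns the commanded pose from where the row before left it, along the tool's axes as they then stand; what a row does not reach is not made up. A row lasts 1/10 s, in which the tool goes at most 50 mm and 8.59 degrees, less where a joint would pass 70% of its speed; a pose out of reach is approached as far as the arm can. A call is refused whole if a number of a shift passes 5 or a number of a turn 8.59, either way. A call with a gripper value outside its range is refused whole. The fingers move at their own pace and stop on an object; FORCE is the grip in N (left out, the last holds). Time passes only in rows, so rows that do not move let the fingers close. It gives the time, the measured TCP pose, the force and the opening at its end, in the units of the state.
- ctrl.get_state(): the state, without advancing time (a new reading comes with each control period).
- imaging.get_image(name): name is "scene" or "top"; returns a dict with "frame" (480x640x3 uint8, red, green, blue), "intrinsics" (3x3 intrinsics, pixels), "k1" (the pictures are not rectified: a ray, as slopes to the right and down, at radius r is drawn at 1 + k1 r^2 times it, then the intrinsics apply), "pose" (4x4, takes a point from camera to world coordinates). Camera axes: x right, y down, z forward; pixel columns grow to the right and rows downward; lengths in m; the calibration is good to about 2 mm. A picture is of the moment at which its call begins. There is no depth.
- close_job(): hands the job in, once; it reports no verdict.
Trained networks look in the newest picture that a camera, given by its name, has taken for a name from the list of things; names that differ only in an ending like _2 or _b are one class to them, and where a whole thing is asked for, a point or a joint stands for the part that bears it (a point fixed in the world has none). Each returns a list of dicts, best first, with "conf" (0 to 1); they miss things now and then, are a little off and sometimes report something else, mostly with a low value. They report only what shows in the picture. A call takes as long as a camera call. They do not tell look-alikes from the thing itself.
- finder.trace(label, camera): "region" (480x640 bool, what is visible of it) and "point" ([row, column] as shares, 0 to 1, of the picture: columns of its width, rows of its height, amid what is visible of it).
- finder.spot_point(label, camera): "point" ([row, column] as shares, 0 to 1, of the picture: columns of its width, rows of its height: a listed point, or the origin of a listed thing).
The state is a dict: "time": time; "joint_positions": joint angles; "qd": joint speeds; "joint_torque": joint torques, N m; "position": TCP position; "tool_rot": TCP orientation; "ft_force": force on the tool from outside, world axes, zero at the start; "torque": the same for the moment, N m; "grip_width": opening from 0.0 (shut) to 1.0 (fully open).
Only numpy, scipy, OpenCV 4.12 (cv2) and the standard library are available. Lean on these libraries where they do the work, as an engineer would, in place of code of your own. Each camera call takes 0.05 s, during which the arm holds its last target. There are 200 camera calls.

## Working session

There is one attempt and no reset: what is moved stays moved. The work goes in short steps, Python scripts to look and compute and a shell command to move; the robot and the scene stay as the last step left them, time stands still between calls to the robot, and variables do not carry over. Pictures are saved under pics/ and viewed, about 8 in all and at most 12, crops included, and the job is handed in when it is done.

```bash
mkdir -p pics; cat > h.py <<'E'
import numpy as np, cv2
from bench import ctrl, imaging, close_job, finder
from scipy.spatial.transform import Rotation as R
def img(n):
    return imaging.get_image(n)
def ray(d,pt):
    K=np.array(d["intrinsics"]);k=d["k1"]
    p=np.array([pt[1]*640,pt[0]*480]) # share->px
    u=cv2.undistortPoints(np.array([[p]],float),K,np.array([k,0,0,0.]))[0,0]
    T=np.array(d["pose"]); v=T[:3,:3]@[u[0],u[1],1]
    return T[:3,3],v
def atz(d,pt,z):
    o,v=ray(d,pt); return o+v*(z-o[2])/v[2]
def proj(d,P):
    T=np.array(d["pose"]);q=T[:3,:3].T@(np.array(P)-T[:3,3]); x=q[:2]/q[2]; x=x*(1+d["k1"]*(x@x))
    K=np.array(d["intrinsics"]); return K[:2,:2]@x+K[:2,2]
def tri(rs):
    A=np.zeros((3,3));b=np.zeros(3)
    for o,v in rs:
        v=v/np.linalg.norm(v);M=np.eye(3)-np.outer(v,v);A+=M;b+=M@o
    p=np.linalg.solve(A,b); return p,[round(float(np.linalg.norm(np.cross(p-o,v/np.linalg.norm(v))))*1000,1) for o,v in rs]
E
python3 - <<'E'
from h import *
np.set_printoptions(precision=4,suppress=True)
Z=dict(tweezers_grip=.04,tweezers_jaws=.04,rest=0,plate=0,plunger12_mid=.027,plunger9_mid=.027,plunger15_mid=.027,plunger18_mid=.027)
for c in("scene","top"):
    d=img(c);cv2.imwrite(f"pics/{c}0.png",d["frame"][:,:,::-1]);print(c,d["pose"][:3].tolist() if 0 else np.array(d["pose"])[:3,3],d["intrinsics"][0][0],d["k1"])
    for l in list(Z):
        for r in finder.spot_point(l,c)[:4]:
            print(l,round(r["conf"],2),(np.array(r["point"])[::-1]*[640,480]).round(1),atz(d,r["point"],Z[l]))
print(ctrl.get_state())
E
```

```text
scene [1.0451 0.4482 0.7649] 438.92733312073955 0.01975906966292982
tweezers_grip 0.98 [406.4 267.4] [0.4844 0.2398 0.04  ]
tweezers_jaws 0.57 [389.5 286.3] [0.5471 0.2364 0.04  ]
rest 0.89 [467.4 224.2] [0.2512 0.2801 0.    ]
rest 0.79 [402.2 281.2] [0.4918 0.2396 0.    ]
rest 0.6 [293.1 185.1] [ 0.387  -0.1495  0.    ]
rest 0.58 [363.3 211.8] [0.3624 0.0559 0.    ]
plate 0.78 [251.5 249.3] [ 0.6179 -0.0842  0.    ]
plunger12_mid 0.62 [280.2 250.8] [ 0.5985 -0.011   0.027 ]
plunger9_mid 0.47 [224.  229.6] [ 0.6265 -0.1586  0.027 ]
plunger15_mid 0.59 [254.5 246.9] [ 0.6238 -0.0648  0.027 ]
plunger15_mid 0.26 [405.4 270.4] [0.4826 0.2382 0.027 ]
plunger18_mid 0.6 [243.1 237.7] [ 0.6188 -0.105   0.027 ]
top [0.2774 0.0253 1.3093] 483.3316700139393 -0.0544737511990705
tweezers_grip 0.69 [241.9 251.3] [0.4792 0.2393 0.04  ]
tweezers_jaws 0.9 [246.3 230.6] [0.5357 0.2305 0.04  ]
tweezers_jaws 0.34 [168.8 278.9] [0.4013 0.4296 0.04  ]
rest 0.9 [383.6 287.4] [ 0.3944 -0.1426  0.    ]
rest 0.84 [309.8 301.9] [0.3515 0.0562 0.    ]
rest 0.8 [238.4 248.8] [0.4923 0.2561 0.    ]
rest 0.63 [221.
[... 234 characters left out ...]
0.6264 -0.1013  0.027 ]
plunger15_mid 0.57 [357.9 204.1] [ 0.6186 -0.0696  0.027 ]
plunger15_mid 0.24 [215.8 190.9] [0.6485 0.3227 0.027 ]
plunger18_mid 0.44 [370.4 203.1] [ 0.6222 -0.1038  0.027 ]
{'time': 0.9, 'joint_positions': array([-1.1899,  0.3209, -0.0701,  1.4505,  0.0226,  1.3708, -0.0569]), 'qd': array([ 0.0004,  0.0007, -0.0006, -0.0007, -0.0006, -0.0007,  0.0017]), 'joint_torque': array([  0.0007, -49.1097,  -0.403 , -31.2766,  -0.064 ,   0.0338,
         0.    ]), 'position': array([0.2331, 0.6068, 0.2446]), 'tool_rot': array([0.5729, 3.0889, 0.0002]), 'ft_force': array([ 0.7705,  0.3049, -0.7572]), 'torque': array([ 0.0083,  0.0329, -0.0043]), 'grip_width': 0.9994294893667911}
```

View pics/scene0.png

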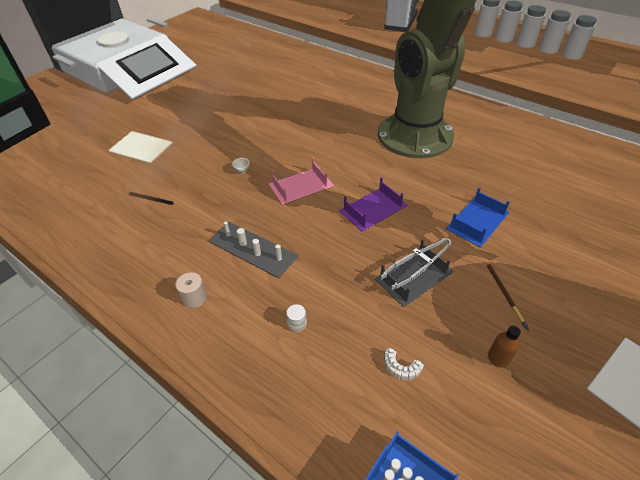

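View pics/top0.png

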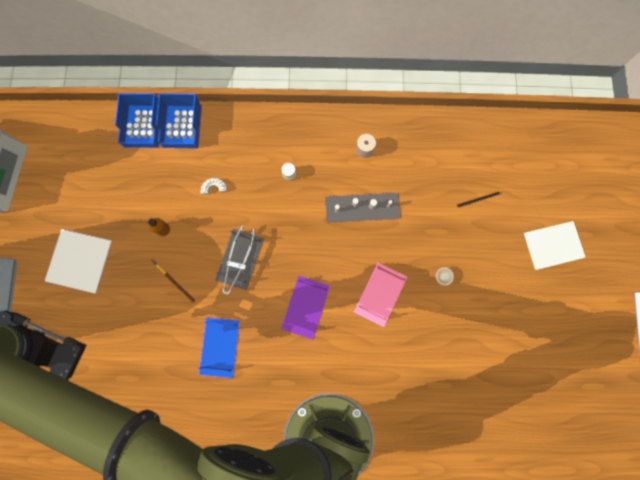

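Scene view: the tweezers lie on the dark steel rest at about (415,265); blue, purple and pink rests are decoys. The plunger candidates are at (227,229), (241,237), (256,247) and (278,252), and the blue tray's pieces are unrelated. I'll check which is 12 mm in a close crop with measured widths.

```bash
python3 - <<'E'
from h import *
np.set_printoptions(precision=4,suppress=True)
d=img("scene");s=d["frame"][205:285,200:310];t=img("top");u=t["frame"][185:230,315:410]
a=cv2.resize(s[:,:,::-1],None,fx=7,fy=7,interpolation=cv2.INTER_CUBIC);cv2.imwrite("pics/c1.png",a[:560,:770])
# widths per image: integrate brightness across rows of the scene view
for d,n,box in((d,"scene",(205,285,200,310)),(t,"top",(185,230,315,410))):
    f=d["frame"].astype(float); g=f.min(2); r0,r1,c0,c1=box
    m=(g[r0:r1,c0:c1]>115).astype(np.uint8)
    k,l,st,ce=cv2.connectedComponentsWithStats(m)
    for i in range(1,k):
        if st[i,4]<8: continue
        sel=cv2.dilate((l==i).astype(np.uint8),np.ones((3,3)))>0
        sub=g[r0:r1,c0:c1]; 
        w=np.clip((sub-75)/(np.percentile(sub[l==i],80)-75),0,1)*sel
        rows=w.sum(1); print(n,ce[i]+[c0,r0],st[i],"softarea",w.sum().round(1),"rows",rows[rows>0].round(1))
for l in("plunger12_mid","plunger9_mid","plunger15_mid","plunger18_mid"):
    for c in("scene","top"):
        for r in finder.spot_point(l,c)[:3]: print(l,c,round(r["conf"],2),(np.array(r["point"])[::-1]*[640,480]).round(1))
E
```

```text
scene [226.4091 227.2955] [24 16  6 15 44] softarea 43.6 rows [1.2 4.  4.5 3.2 3.2 3.2 3.6 3.5 3.4 3.3 3.7 2.4 1.7 1.1 1.1 0.5]
scene [241.7333 236.0083] [ 36  23  11  18 120] softarea 87.2 rows [0.4 4.  7.1 7.7 8.1 7.7 5.8 4.1 4.1 4.3 4.3 4.3 4.2 4.3 4.4 3.8 3.4 3.2
 1.9 0.2]
scene [256.4078 246.6699] [ 52  34   9  17 103] softarea 76.1 rows [1.1 5.1 6.6 6.7 6.4 5.  3.9 3.9 3.9 3.8 3.8 3.8 3.9 3.8 3.7 3.6 3.7 3.
 0.5]
scene [278.4416 251.8442] [75 39  7 17 77] softarea 72.4 rows [1.9 5.4 6.2 5.7 4.7 4.1 4.1 4.1 4.  4.2 4.3 4.2 4.2 4.  4.1 4.1 2.4 0.7]
scene [200.3846 280.6923] [ 0 72  2  8 13] softarea 13.4 rows [0.3 0.8 1.3 1.7 1.9 1.9 1.8 2.  1.7]
top [354.5345 200.7586] [36 12  8  9 58] softarea 45.9 rows [1.6 2.9 4.6 6.3 6.8 6.8 6.2 4.7 3.1 1.9 1.1]
top [372.35   202.9375] [53 13 10 12 80] softarea 60.5 rows [1.7 2.7 4.5 6.4 7.3 7.5 7.3 6.7 5.2 3.7 2.9 2.1 1.6 1. ]
top [389.3    202.5667] [72 14  6  9 30] softarea 30.8 rows [1.7 1.9 3.7 4.6 4.7 4.1 2.8 2.3 2.  1.5 1.4]
top [336.4583 207.0417] [19 18  7 10 48] softarea 42.0 rows [1.5 2.4 4.1 5.7 6.2 5.9 4.9 3.3 2.6 2.3 1.8 1.3]
plunger12_mid scene 0.51 [280.9 248.6]
plunger12_mid top 0.4 [335.3 206.6]
plunger9_mid scene 0.62 [225.2 229.5]
plunger9_mid top 0.55 [389.3 202.5]
plunger15_mid scene 0.64 [253.8 247.6]
plunger15_mid top 0.48 [244.9 230.3]
plunger15_mid top 0.39 [357.5 202.9]
plunger18_mid scene 0.59 [242.4 236.2]
plunger18_mid scene 0.45 [149.2 197.8]
plunger18_mid top 0.72 [388.  202.6]
plunger18_mid top 0.53 [370.2 202.9]
```

View pics/c1.png

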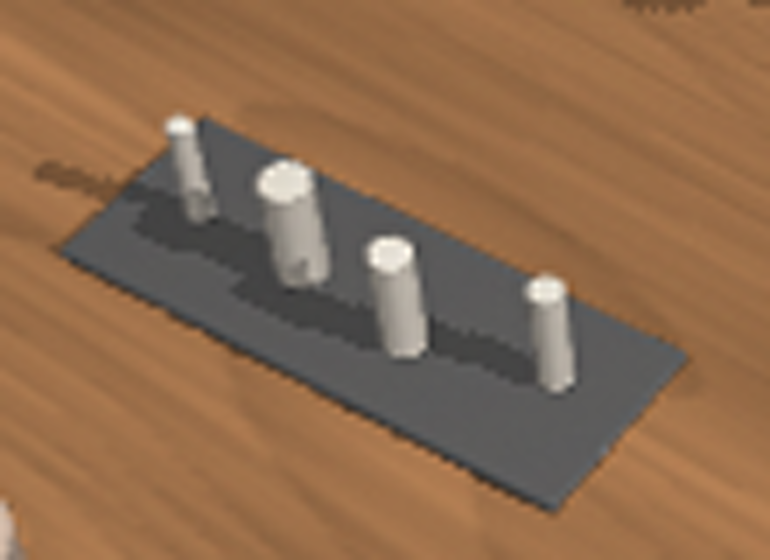

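```bash
python3 - <<'E'
from h import *
np.set_printoptions(precision=4,suppress=True)
S=lambda u,v:(v/480,u/640)
d=img("scene");t=img("top")
a=cv2.resize(d["frame"][225:310,365:465,::-1],None,fx=4,fy=6,interpolation=cv2.INTER_CUBIC)
b=cv2.resize(t["frame"][215:300,205:275,::-1],None,fx=5.6,fy=6,interpolation=cv2.INTER_CUBIC)
cv2.imwrite("pics/c2.png",np.hstack([a,b]))
# plunger12
P=lambda x:(x+.5)
print("p12 scene top",atz(d,S(278.2,246.7),.049),"foot",atz(d,S(279.7,260),.005),"top",atz(t,S(336.4,204.5),.049))
T=[]
for l in("tweezers","tweezers_grip","tweezers_jaws","rest"):
    for c,dd in(("scene",d),("top",t)):
        for r in finder.trace(l,c)[:2]:
            q=np.argwhere(r["region"]);print(l,c,round(r["conf"],2),len(q),q.mean(0).round(1)[::-1])
            if l in("rest","tweezers"):
                W=np.array([atz(dd,((i+.5)/480,(j+.5)/640),.0 if l=="rest" else .04)[:2] for i,j in q]);
                rr=cv2.minAreaRect((W*1000).astype(np.float32)); w,vv=np.linalg.eigh(np.cov(W.T)); print("  rect",np.array(rr[0]),rr[1],rr[2],"mean",W.mean(0),"pca yaw",np.degrees(np.arctan2(vv[1,1],vv[0,1])))
E
```

```text
p12 scene top [ 0.6054 -0.0085  0.049 ] foot [ 0.6064 -0.008   0.005 ] top [ 0.6104 -0.0101  0.049 ]
tweezers scene 0.66 659 [416.8 260.8]
  rect [450.1966 251.295 ] (55.74150085449219, 184.9135284423828) 77.66068267822266 mean [0.4553 0.2502] pca yaw 163.61031313793515
tweezers scene 0.28 111 [278.5 252. ]
  rect [611.3326  -2.0667] (46.326622009277344, 15.167088508605957) 40.9599723815918 mean [ 0.6116 -0.002 ] pca yaw 46.439376346667174
tweezers top 0.76 122 [241.5 257.7]
  rect [483.3291 239.9415] (47.651039123535156, 107.92977142333984) 75.6253890991211 mean [0.4607 0.2383] pca yaw 156.6043463497404
tweezers top 0.17 228 [444.2 275.6]
  rect [ 423.8403 -300.3249] (39.947593688964844, 45.478797912597656) 88.6107177734375 mean [ 0.4236 -0.2996] pca yaw -158.62692069007488
tweezers_grip scene 0.72 706 [416.1 261.6]
tweezers_grip scene 0.69 436 [296.3 318.3]
tweezers_grip top 0.7 286 [212.2 185.9]
tweezers_grip top 0.59 302 [235.8 261. ]
tweezers_jaws scene 0.59 542 [417.2 261.9]
tweezers_jaws top 0.79 52 [237.2 259.9]
rest scene 0.98 1297 [301.  184.4]
  rect [ 370.3409 -135.9271] (109.04032897949219, 154.6593017578125) 69.70121765136719 mean [ 0.3727 -0.1322] pca yaw 155.70802619411606
rest scene 0.93 1682 [373. 207.]
  rect [326.1849  59.2076] (119.49707794189453, 162.9878692626953) 72.07156372070312 mean [0.3335 0.0678] pca yaw 165.49717460033915
rest top 0.93 1872 [305. 307.]
  rect [337.0649  67.3943] (93.0283432006836, 149.24139404296875) 73.7384033203125 mean [0.3365 0.0675] pca yaw 162.6079583865414
rest top 0.84 1876 [380.4 294.1]
  rect [ 376.0853 -135.1632] (92.35342407226562, 151.9583740234375) 64.65486145019531 mean [ 0.3751 -0.1354] pca yaw 154.18135695516952
```

View pics/c2.png

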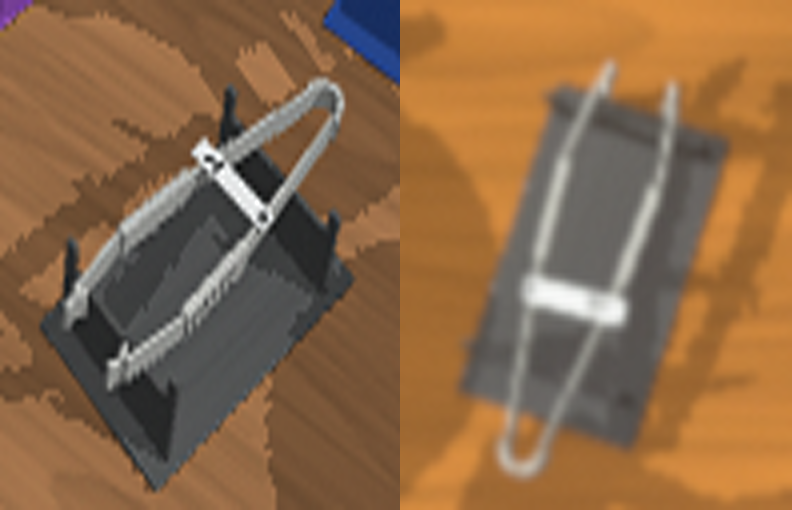

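```bash
python3 - <<'E'
from h import *
np.set_printoptions(precision=4,suppress=True)
S=lambda u,v:(v/480,u/640)
d=img("scene");t=img("top")
for dd,b,l,r in((d,(448.2,240),(382.5,277.5),(393.7,287.5)),(t,(226.6,293.5),(242.5,226),(253.4,229.3))):
    B,L,Rr=[atz(dd,S(*x),.043)[:2] for x in(b,l,r)]
    M=(L+Rr)/2;v=M-B;n=np.linalg.norm(v);v/=n
    print("bow",B,"tips",L,Rr,"len",n,"gap",np.linalg.norm(L-Rr),"yaw",np.degrees(np.arctan2(v[1],v[0])),"grip",M-v*.0615,B+v*.122)
q=t["frame"][215:300,205:275].astype(int)
# dark rest pixels in top
m=((q.max(2)-q.min(2))<25)&(q.max(2)<115); m=cv2.morphologyEx(m.astype(np.uint8),cv2.MORPH_OPEN,np.ones((3,3)))
k,l,st,ce=cv2.connectedComponentsWithStats(m);i=1+st[1:,4].argmax()
W=np.array([atz(t,((y+215.5)/480,(x+205.5)/640),.003)[:2]*1000 for y,x in np.argwhere(l==i)],np.float32)
print("rest rect",cv2.minAreaRect(W))
f=d["frame"]
s=ctrl.get_state();print(R.from_rotvec(s["tool_rot"]).as_matrix(),s["time"])
E
```

```text
bow [0.3654 0.2762] tips [0.5386 0.2145] [0.5467 0.2455] len 0.18317744178207734 gap 0.032073764545462895 yaw -14.587409780868963 grip [0.4831 0.2455] [0.4834 0.2454]
bow [0.3662 0.2734] tips [0.5474 0.2408] [0.539  0.2111] len 0.1832463498735387 gap 0.03091576192773926 yaw -14.98979364203322 grip [0.4838 0.2419] [0.484  0.2418]
rest rect ((455.6055908203125, 224.35679626464844), (32.925846099853516, 144.88983154296875), 73.12332916259766)
[[-0.9335  0.3586  0.0001]
 [ 0.3586  0.9335  0.    ]
 [-0.0001  0.0001 -1.    ]] 2.0
```

The crop confirms the row, left to right, is 9, 18, 15, 12, so the wanted plunger is the right-hand one at (278,252). Both views agree on the tweezers grip to a few mm: about (0.4835, 0.243), yaw -14.8°, on the steel rest. Next I move to hover above it.

```bash
cat >> h.py <<'E'
def to(x,y,z,yaw):  # tool x points opposite to tweezers x
    s=ctrl.get_state();M=R.from_rotvec(s["tool_rot"]).as_matrix();c,q=np.cos(np.radians(yaw)),np.sin(np.radians(yaw))
    N=np.array([[-c,-q,0],[-q,c,0],[0,0,-1]]).T; N=np.column_stack([[-c,-q,0],[-q,c,0],[0,0,-1]])
    print("t",round(s["time"],2),"pos",s["position"].round(4),"w",round(s["grip_width"]*87,2),"F",s["ft_force"].round(1),"turn deg",np.degrees(R.from_matrix(M.T@N).as_rotvec()).round(2),
     "shift cm now-axes",((M.T@(np.array([x,y,z])-s["position"]))*100).round(2),"after-turn",((N.T@(np.array([x,y,z])-s["position"]))*100).round(2))
E
python3 -m jog '[[[0,0,0,0,0,-6.2,8.7],[-3.04,-2.62,0.86,0,0,0,8.7],[-3.04,-2.62,0.86,0,0,0,8.7],[-3.04,-2.62,0.86,0,0,0,8.7],[-3.04,-2.62,0.86,0,0,0,8.7],[-3.04,-2.62,0.86,0,0,0,8.7],[-3.04,-2.62,0.86,0,0,0,8.7],[-3.04,-2.62,0.86,0,0,0,8.7],[-3.04,-2.62,0.86,0,0,0,8.7],[-3.04,-2.62,0.86,0,0,0,8.7],[-3.04,-2.62,0.86,0,0,0,8.7],[-3.04,-2.62,0.86,0,0,0,8.7]]]' 20
python3 -c "
from h import *
to(.4835,.243,.043,-14.8)"
```

```text
time: 3.2
position: [0.4836, 0.2413, 0.15]
tool_rot: [0.405, 3.115, 0.001]
ft_force: [-0.2, 0.5, 0.4]
grip_width: 1.001
t 3.2 pos [0.4836 0.2413 0.15  ] w 87.07 F [-0.2  0.5  0.4] turn deg [ 0.04  0.03 -0.01] shift cm now-axes [ 0.05  0.15 10.7 ] after-turn [ 0.05  0.16 10.7 ]
```

```bash
python3 -m jog '[[[0.05,0.15,3,0,0,0,8.7],[0,0,3,0,0,0,8.7],[0,0,2.5,0,0,0,8.7],[0,0,1.5,0,0,0,8.7],[0,0,0.7,0,0,0,8.7],[0,0,0,0,0,0,8.7],[0,0,0,0,0,0,6.5],[0,0,0,0,0,0,5.2],[0,0,0,0,0,0,5.2],[0,0,0,0,0,0,5.2],[0,0,0,0,0,0,5.2]]]' 20
python3 - <<'E'
from h import *
d=img("scene");cv2.imwrite("pics/s2.png",cv2.resize(d["frame"][180:330,320:520,::-1],None,fx=4,fy=4))
E
```

```text
time: 4.3
position: [0.4828, 0.2444, 0.0434]
tool_rot: [0.405, 3.115, 0.001]
ft_force: [0.2, -0.3, -0.4]
grip_width: 0.647
```

```bash
python3 -m jog '[[[0,0,0,0,0,0,4.9],[0,0,0,0,0,0,4.9],[0,0,0,0,0,0,4.9],[0,0,0,0,0,0,4.6],[0,0,0,0,0,0,4.6],[0,0,0,0,0,0,4.6],[0,0,0,0,0,0,4.6]]]' 3
```

```text
time: 5.05
position: [0.4827, 0.2442, 0.043]
tool_rot: [0.405, 3.115, -0.0]
ft_force: [0.4, -0.6, 0.7]
grip_width: 0.564
```

View pics/s2.png

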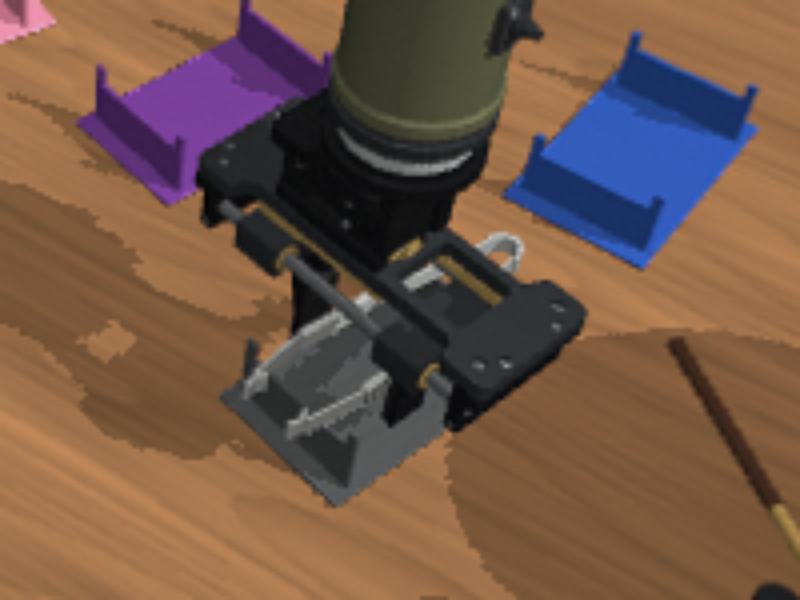

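Fingers straddle both legs with the rest untouched. At 3 N they stall at 49.0 mm, against the stated 48.8 mm open width, so the width readout can be trusted. Now squeeze lightly and lift.

```bash
python3 -m jog '[[[0,0,0,0,0,0,4.7],[0,0,0,0,0,0,4.4],[0,0,0,0,0,0,4.4],[0,0,0,0,0,0,4.4],[0,0,0,0,0,0,4.4],[0,0,0,0,0,0,4.4]]]' 25; python3 -m jog '[[[0,0,-0.3,0,0,0,4.4],[0,0,-1,0,0,0,4.4],[0,0,-1.5,0,0,0,4.4],[0,0,-2,0,0,0,4.4],[0,0,-2,0,0,0,4.4],[0,0,-1.5,0,0,0,4.4],[0,0,-1,0,0,0,4.4],[0,0,0,0,0,0,4.4],[0,0,0,0,0,0,4.4],[0,0,0,0,0,0,4.4]]]'
python3 - <<'E'
from h import *
to(.4835-.0,.243,.136,-14.8)
to(.553,-.009,.13,0)
E
```

```text
time: 5.65
position: [0.4827, 0.2442, 0.043]
tool_rot: [0.405, 3.115, 0.0]
ft_force: [-0.6, -0.6, 0.1]
grip_width: 0.506
time: 6.65
position: [0.482, 0.2439, 0.135]
tool_rot: [-0.405, -3.114, 0.002]
ft_force: [-0.4, 0.1, -1.2]
grip_width: 0.504
t 6.65 pos [0.482  0.2439 0.135 ] w 43.84 F [-0.4  0.1 -1.2] turn deg [-0.07 -0.07 -0.01] shift cm now-axes [-0.17 -0.05 -0.1 ] after-turn [-0.17 -0.05 -0.1 ]
t 6.65 pos [0.482  0.2439 0.135 ] w 43.84 F [-0.4  0.1 -1.2] turn deg [ -0.06  -0.08 -14.81] shift cm now-axes [-13.33 -22.64   0.51] after-turn [ -7.1  -25.29   0.5 ]
```

```bash
python3 -m jog '[[[0,0,0,0,0,-4.9,4.4],[0,0,0,0,0,-4.9,4.4],[0,-1.3,0,0,0,-5,4.4],[-1,-3.4,0,0,0,0,4.4],[-1,-3.4,0,0,0,0,4.4],[-1,-3.4,0,0,0,0,4.4],[-1,-3.4,0.5,0,0,0,4.4],[-1,-3.4,0.5,0,0,0,4.4],[-1,-3.2,1,0,0,0,4.4],[-1,-2.6,1,0,0,0,4.4],[-0.1,-1.2,0.5,0,0,0,4.4],[0,0,0,0,0,0,4.4]]]'
python3 -m jog '[[[0,0,0,0,0,0,4.4],[0,0,0,0,0,0,4.4],[0,0,0,0,0,0,4.4]]]' >/dev/null
python3 - <<'E'
from h import *
np.set_printoptions(precision=4,suppress=True)
to(.553,-.009,.10,0)
s=ctrl.get_state();p=s["position"];M=R.from_rotvec(s["tool_rot"]).as_matrix()
g=p+M@[0,0,.003]; print("expected grip",g,"jaws",g-M[:,0]*.055)
d=img("scene");t=img("top")
A=[]
for n,dd,(x,y,w,h) in(("s",d,(230,190,100,80)),("t",t,(315,180,70,80))):
    f=dd["frame"].copy()
    A.append(cv2.resize(f[y:y+h,x:x+w,::-1],(400,480) if n=="s" else (380,480),interpolation=cv2.INTER_CUBIC))
    for k,off in(("jaws",.055),("tip",.0615),("grip",0)): print(n,k,proj(dd,g-M[:,0]*off+[0,0,.006]))
    for l in("tweezers_jaws","tweezers_grip","plunger12_mid"):
        for r in finder.spot_point(l,"scene" if n=="s" else "top")[:2]:
            print(n,l,round(r["conf"],2),(np.array(r["point"])[::-1]*[640,480]).round(1),atz(dd,r["point"],g[2] if "tw" in l else .027))
cv2.imwrite("pics/c3.png",np.hstack(A))
E
```

```text
time: 7.85
position: [0.5512, -0.0106, 0.0995]
tool_rot: [-0.006, -3.138, 0.002]
ft_force: [-0.0, 0.7, -0.4]
grip_width: 0.506
t 8.15 pos [ 0.5525 -0.0069  0.1014] w 44.16 F [-0.4  0.3 -0. ] turn deg [0.05 0.04 0.14] shift cm now-axes [-0.04 -0.21  0.14] after-turn [-0.05 -0.21  0.14]
expected grip [ 0.5526 -0.0069  0.0984] jaws [ 0.6075 -0.0067  0.0985]
s jaws [275.9404 230.0772]
s tip [273.881  231.9279]
s grip [292.7479 214.9708]
s tweezers_jaws 0.7 [276.4 235.1] [ 0.6138 -0.0007  0.0984]
s tweezers_grip 0.78 [292.2 218.2] [ 0.5564 -0.0056  0.0984]
s plunger12_mid 0.41 [281.2 251.6] [ 0.5989 -0.0077  0.027 ]
t jaws [335.7739 200.0621]
t tip [335.8034 197.628 ]
t grip [335.5204 220.8652]
```

View pics/c3.png

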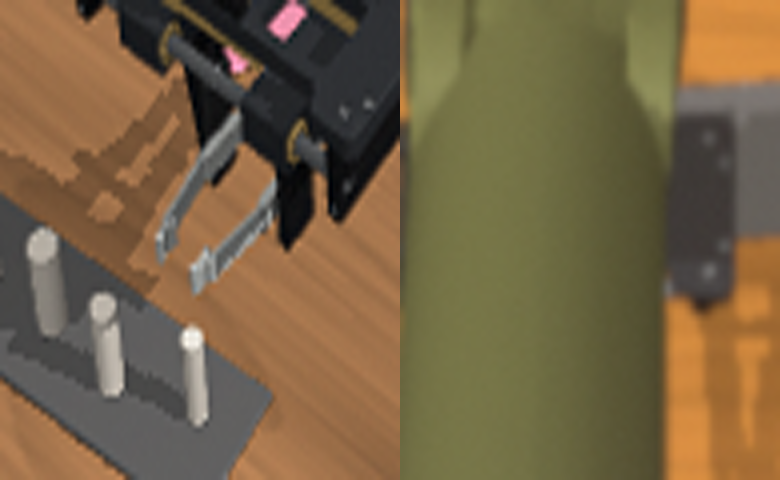

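Jaw tips at about (269,229) and (279,234) match the predicted tip (274,232), so the tweezers sit centred in the gripper. The plunger is at (278,247). Now I correct y, open slightly to scale 26 and lower the jaws around it.

```bash
python3 -m jog '[[[0,-0.2,0,0,0,0,4.55],[0,0,0,0,0,0,4.55],[0,0,0.6,0,0,0,4.55],[0,0,0.7,0,0,0,4.55],[0,0,0,0,0,0,4.55],[0,0,0,0,0,0,4.55]]]'
python3 - <<'E'
from h import *
np.set_printoptions(precision=4,suppress=True)
to(.5525,-.009,.039,0)
s=ctrl.get_state();p=s["position"];M=R.from_rotvec(s["tool_rot"]).as_matrix();g=p+M@[0,0,.003]
d=img("scene");x,y,w,h=250,205,50,70
f=cv2.resize(d["frame"][y:y+h,x:x+w,::-1],None,fx=8,fy=8,interpolation=cv2.INTER_CUBIC)
for P,c in((g-M[:,0]*.0615+[0,0,.006],(0,0,255)),(g-M[:,0]*.055+[0,0,-.006],(0,255,0)),([.607,-.009,.049],(255,0,0)),([.607,-.009,.005],(255,0,0))):
    q=(proj(d,P)-[x,y])*8; cv2.circle(f,tuple(int(v) for v in q),3,c,-1)
cv2.imwrite("pics/c4.png",f)
E
```

```text
time: 9.15
position: [0.5521, -0.0107, 0.0874]
tool_rot: [-0.0, -3.141, 0.0]
ft_force: [0.8, -0.3, -0.5]
grip_width: 0.521
t 9.15 pos [ 0.5521 -0.0107  0.0874] w 45.34 F [ 0.8 -0.3 -0.5] turn deg [-0.01 -0.06 -0.01] shift cm now-axes [-0.05  0.17  4.84] after-turn [-0.04  0.17  4.84]
```

View pics/c4.png

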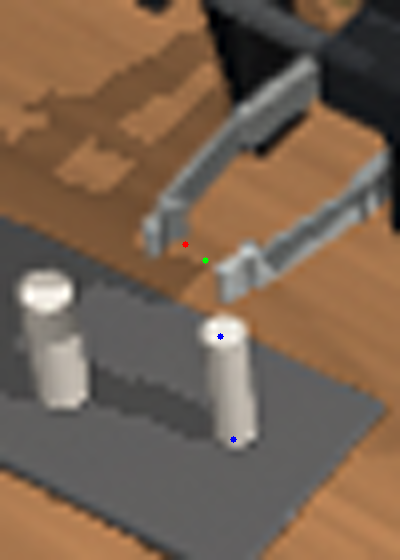

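```bash
python3 - <<'E'
from h import *
ps=[]
for i in range(6):
    img("scene"); ps.append(ctrl.get_state()["position"])
print(np.array(ps).round(4)); to(.552,-.0085,.039,0)
E
```

```text
[[ 0.5525 -0.0107  0.088 ]
 [ 0.5526 -0.0107  0.0881]
 [ 0.5526 -0.0107  0.0881]
 [ 0.5526 -0.0107  0.0882]
 [ 0.5526 -0.0107  0.0882]
 [ 0.5526 -0.0107  0.0882]]
t 9.5 pos [ 0.5526 -0.0107  0.0882] w 45.74 F [ 0.7  0.7 -2.1] turn deg [ 0.01  0.02 -0.01] shift cm now-axes [0.06 0.22 4.92] after-turn [0.06 0.22 4.92]
```

```bash
python3 -m jog '[[[0.05,0.2,0,0,0,0,4.55],[0,0,0.6,0,0,0,4.55],[0,0,0.9,0,0,0,4.55],[0,0,0.9,0,0,0,4.55],[0,0,0.9,0,0,0,4.55],[0,0,0.8,0,0,0,4.55],[0,0,0.5,0,0,0,4.55],[0,0,0.3,0,0,0,4.55],[0,0,0,0,0,0,4.55],[0,0,0,0,0,0,4.55],[0,0,0,0,0,0,4.55]]]'
python3 - <<'E'
from h import *
d=img("scene");x,y,w,h=250,205,50,70
f=cv2.resize(d["frame"][y:y+h,x:x+w,::-1],None,fx=8,fy=8,interpolation=cv2.INTER_CUBIC)
cv2.imwrite("pics/c5.png",f)
for i in range(3): img("scene")
to(.552,-.0085,.039,0)
E
```

```text
time: 10.6
position: [0.5523, -0.0087, 0.0394]
tool_rot: [0.0, 3.141, 0.0]
ft_force: [-0.3, -0.3, -0.1]
grip_width: 0.527
t 10.8 pos [ 0.5521 -0.0087  0.0393] w 45.55 F [-0.  -0.5 -0.9] turn deg [ 0.01  0.04 -0.01] shift cm now-axes [0.01 0.02 0.03] after-turn [0.01 0.02 0.03]
```

View pics/c5.png

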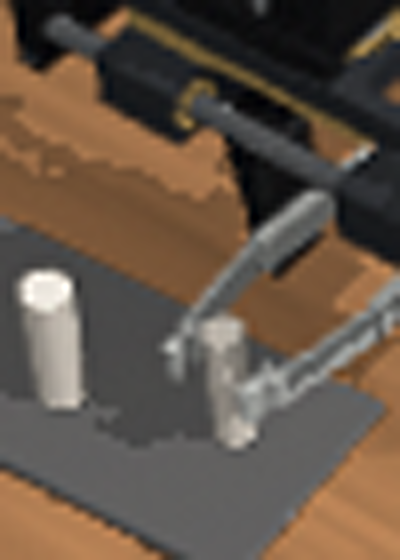

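The plunger stands between the jaws: its axis at (227,347) in the crop is close to the jaw centre near (224,350). Closing slowly.

```bash
python3 -m jog '[[[0,0,0,0,0,0,4.3],[0,0,0,0,0,0,4.1],[0,0,0,0,0,0,3.95],[0,0,0,0,0,0,3.85],[0,0,0,0,0,0,3.8],[0,0,0,0,0,0,3.75],[0,0,0,0,0,0,3.7],[0,0,0,0,0,0,3.65],[0,0,0,0,0,0,3.6],[0,0,0,0,0,0,3.6],[0,0,0,0,0,0,3.6],[0,0,0,0,0,0,3.6]]]' 30
python3 - <<'E'
from h import *
W=[]
for i in range(10): img("scene"); W.append(ctrl.get_state()["grip_width"]*87)
print(np.round(W,2),np.mean(W)); to(.552,-.0085,.039,0)
E
```

```text
time: 12.0
position: [0.5519, -0.0087, 0.0389]
tool_rot: [0.0, 3.142, 0.0]
ft_force: [-1.1, -0.8, -1.0]
grip_width: 0.416
[36.75 36.34 36.46 35.92 36.12 36.34 36.38 36.62 36.51 36.29] 36.3734146021031
t 12.5 pos [ 0.5519 -0.0087  0.039 ] w 36.29 F [-0.4 -0.4 -1.1] turn deg [ 0.01  0.   -0.02] shift cm now-axes [-0.01  0.02 -0.  ] after-turn [-0.01  0.02 -0.  ]
```

```bash
python3 -m jog '[[[0,0,0,0,0,0,3.56],[0,0,0,0,0,0,3.56],[0,0,0,0,0,0,3.56],[0,0,-0.2,0,0,0,3.56],[0,0,-0.4,0,0,0,3.56],[0,0,-0.7,0,0,0,3.56],[0,0,-0.9,0,0,0,3.56],[0,0,-0.9,0,0,0,3.56],[0,0,-0.9,0,0,0,3.56],[0,0,-0.6,0,0,0,3.56],[0,0,-0.3,0,0,0,3.56],[0,0,-0.1,0,0,0,3.56]]]'
python3 - <<'E'
from h import *
W=[]
for i in range(14):
    d=img("scene"); W.append(ctrl.get_state()["grip_width"]*87)
print(np.round(W,2),np.mean(W)); to(.552,-.0085,.089,0)
x,y,w,h=250,180,80,80
f=cv2.resize(d["frame"][y:y+h,x:x+w,::-1],None,fx=7,fy=7,interpolation=cv2.INTER_CUBIC)
cv2.imwrite("pics/c6.png",f)
E
```

```text
time: 13.7
position: [0.5521, -0.0087, 0.0894]
tool_rot: [0.0, 3.141, 0.0]
ft_force: [0.0, 0.3, -0.7]
grip_width: 0.414
[35.79 36.21 35.84 35.84 35.71 35.81 35.53 36.18 36.31 35.79 36.18 36.26
 36.09 35.91] 35.961929285425775
t 14.4 pos [ 0.5519 -0.0088  0.0889] w 35.91 F [ 0.1 -0.1 -0.4] turn deg [ 0.    0.   -0.01] shift cm now-axes [-0.01  0.03 -0.01] after-turn [-0.01  0.03 -0.01]
```

View pics/c6.png

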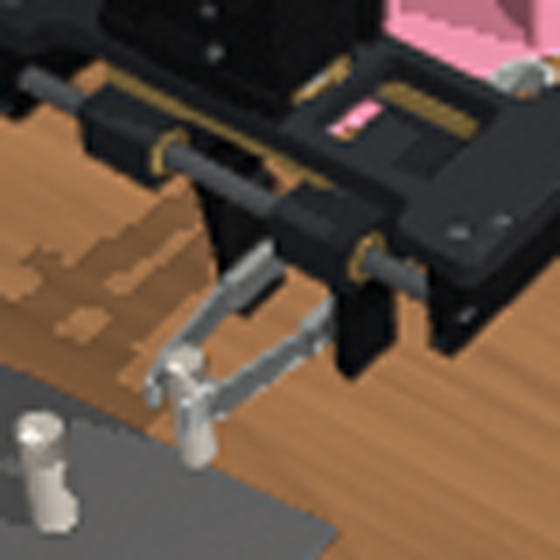

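The plunger hangs upright in the jaws at about (188,410) in the crop, clear of the plate. Mean width is 35.96 mm, which is scale 12. A quick check for slip, then hand in.

```bash
python3 - <<'E'
from h import *
a=img("scene")["frame"].astype(int)
W=[]
for i in range(20): b=img("scene"); W.append(ctrl.get_state()["grip_width"]*87)
df=abs(a-b["frame"])[225:255,265:290]; print("max diff around plunger",df.max(),df.mean(),"w",np.mean(W))
ok=df.mean()<4 and 35.3<np.mean(W)<36.6
if ok: print("handed in",close_job())
E
```

```text
max diff around plunger 12 0.5457777777777778 w 36.055539762897595
the job is handed in; nothing more can be done
handed in None
```

I lifted the tweezers off the steel rest and closed their jaws on the 12 mm plunger, the one at the right-hand end of the row. I raised it 5 cm and handed the job in with it still held. No verdict was reported.

- **Scale:** the opening over the plates averaged 36.06 mm in the last check, where the long 12 line is 36.0 mm. I took the reading from the gripper's opening, not from the scale lines, which the camera pictures are too coarse to show. The readout scatters by about ±0.3 mm, or roughly 0.4 on the scale.
- **Plunger:** the last picture showed it upright in the jaws and clear of the plate. Pictures one second apart showed no slip. I did not measure the pinch force directly.
- **Other plungers:** the neighbouring 15 mm plunger was still standing in the last crop. The 9 and 18 mm ones, and the other things on the bench, were not looked at again, but the arm stayed clear of them.
- **Disagreements:** the two cameras differed by about 4 mm on where the plunger stood and on the tweezers' position. The close views settled the plunger's position, and closing the fingers centred the tweezers.

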